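Selector to 4, then hold the rover level off its dock

ROBOT

A 7-joint arm with a two-finger parallel gripper is mounted at the origin on the work surface. World frame = base frame: x ahead of the robot, y to its left, z up, the work surface at z = 0. Lengths are in m, angles in rad, forces in N, time in s.
With the tool pointing down it reaches from about 0.4 to 0.85 m from the base axis. Payload 10.4 kg.
Tool frame: the origin (TCP) lies midway between the tips of the shut fingers; the grasp point (between the pads) lies 19 mm behind it; z points along the fingers, y is the line along which they close (so a half turn about z gives the same grasp; the last joint's range is limited). The gripper opens to 87 mm and grips with 3 to 60 N. Pads are 19 mm wide; open, the fingers measure 117 mm over their backs; the gripper's body (75 mm by 190 mm) begins 51 mm behind the grasp point.
Start: joints at [1.134, 0.332, -0.065, 1.46, 0.022, 1.35, -0.088], TCP at [0.251, -0.572, 0.188] pointing down, gripper open.
Joint ranges: [-2.6, 2.6], [-0.5, 2.12], [-1.47, 1.34], [0.16, 2.42], [-1.27, 4.41], [0.06, 2.06], [-2.6, 2.6]. Speed limits (rad/s): [2.22, 2.22, 2.79, 2.79, 3.14, 3.14, 3.14].

INTERFACE

Orientations are given as a unit quaternion [x, y, z, w].
In Python, from bench import r gives the robot as it stands.
- The arm moves only by the tool move_arm, never from a script. Its argument "targets" is a list of rows, each a list of 3 entries, a list of its own where there are three numbers: the shift along the tool's x, y, z in cm, then the turn, a rotation vector about the tool's x, y, z in rad, then the opening in per cent of the stroke, from 0 (shut) to 100 (fully open). In form: [[[x, y, z], [wx, wy, wz], gripper], ...]. A call has 1 to 20 rows; each row shifts and turns the commanded pose from where the row before left it, along the tool's axes as they then stand; what a row does not reach is not made up. A row lasts 1/8 s, in which the tool goes at most 62.5 mm and 10.7 degrees, less where a joint would pass 70% of its speed; a pose out of reach is approached as far as the arm can. A call with a gripper value outside its range is refused whole. The fingers move at their own pace and stop on an object; "grip_force" is the grip in N (left out, the last holds). Time passes only in rows, so rows that do not move let the fingers close. It gives the time, the measured TCP pose, the force, the opening and the grip force at its end, in the units of the state.
- r.read_state(): the state, without advancing time (a new reading comes with each control period).
- r.camera(name): name is "scene" or "side" or "wrist"; returns a dict with "image" (400x640x3 uint8, blue, green, red), "vertical_fov" (degrees; the focal length in pixels is half the picture's height over the tangent of half this angle, whatever the lens; pixels are square), "cx", "cy" (the principal point, pixels), "k1" (the pictures are not rectified: a ray, as slopes to the right and down, at radius r is drawn at 1 + k1 r^2 times it, then the intrinsics apply), "cam_to_world" (4x4, takes a point from camera to world coordinates). Camera axes: x right, y down, z forward; pixel columns grow to the right and rows downward; lengths in m; the calibration is good to about 2 mm. A picture is of the moment at which its call begins. There is no depth.
- r.close_job(): hands the job in; it is judged then, once.
The state is a dict: "time": time; "joint_positions": joint angles; "joint_vel": joint speeds; "joint_torque": joint torques, N m; "ee_pos": TCP position; "eef_rot": TCP orientation; "ft_force": force on the tool from outside, world axes, zero at the start; "torque": the same for the moment, N m; "width": finger opening in m; "grip_force": force on a finger pad.
Only numpy, scipy, OpenCV 4.12 (cv2) and the standard library are available. Lean on these libraries where they do the work, as an engineer would, in place of code of your own. Each camera call takes 0.05 s, during which the arm holds its last target. There are 200 camera calls.

TASK

The small four-wheeled classroom rover stands in its charging dock and is due for its wheel test and gyro check. With the rover still standing in the dock, turn the selector dial on its rear deck to 4; then take the rover by its carry handle, lift it straight up about ten centimetres clear of the dock, and hold it there, over the dock, level and still for three seconds, and finish while still holding it up. Leave the other things on the table where they are.

Things in the scene. Friction and masses are not known exactly. Their poses are not given: they have to be found in the camera images.
- rover: Loose four-wheeled rover, 236 x 185 mm, 166 mm high, 0.5 to 0.95 kg: white deck, twin sensor eyes in front, grey controller brick (92 x 96 mm, top at z = 104 mm) on the rear deck, carrying the selector dial. Origin at tyre level midway between the wheels; x to the rear (eyes to dial), y across, z up. It balances below the middle of its handle, within 5 mm. The wheels do not roll.
- carry_handle: The rover's handle: a straight black bar across it (along y) on two posts. Origin at the bar's centre, 24 mm forward (-x) of the rover's origin and 157 mm above it; axes as the rover's. Bar 14 mm thick (x), 18 mm high (z), 86 mm free between the posts; 74 mm of air below it to the deck. Best taken from above at its middle, fingers closing along x.
- selector (a joint): Selector dial, rad, growing clockwise from above. Six clicks 0 to 5, 0.42 rad apart (0 at 0.00, 4 at 1.68, 5 at 2.10), stops at both ends; starts at 1 or 2. A detent (0.07 N m) pulls the released dial to the nearest click. The black line on its top points at one of six white marks around it, from the shortest (0) clockwise to the longest (5); midway between 2 and 3 is the rover's rear (+x).
- selector_grip (a point): Point on the dial's upright axis where to grip, 60 mm behind (+x) the rover's origin and 130 mm above it. The dial is a round knurled aluminium sleeve, 38 mm in diameter and 38 mm high; its top is 14 mm above this point, the 74 mm black scale plate 24 mm below. Grip it across any diameter, from above. The handle is 84 mm from its axis. x and y turn with the dial.
- dock: Charging dock, fixed: black base plate 260 x 214 mm, 12 mm high, on which the tyres stand; guide rails beside the wheels, 34 mm high above the table, about 7 mm from the tyres; grey charger housing 72 mm high at its rear (+x), about 12 mm from the rover. Origin on the table below the middle of the docked rover; axes as the rover's. The rover lifts out freely straight up.
- spare_wheel: Bystander, loose: spare black wheel lying flat, 66 mm across, 28 mm high, in front of the dock. Origin at the centre of its underside.
- screwdriver: Bystander, loose: screwdriver with a black handle, 180 mm long, lying behind the dock. Origin below its middle, x along it.
- gamepad: Bystander, loose: black two-stick gamepad, about 110 x 150 x 32 mm. Origin at the centre of its underside.
- bug_robot: Bystander, loose: yellow and black dome robot, 110 mm across, 60 mm high. Origin at the centre of its underside.
- ball_robot: Bystander, loose: blue robot of three balls with a fourth as its head, about 140 mm across and 126 mm high. Origin at the centre of its underside.
- mini_robot: Bystander, loose: small white robot on two wheels, 78 mm across, 66 mm high, in front of a green sorting box. Origin at the centre of its underside.

How it is judged:
By the outcome, as a careful person would: the job done as asked, in the order asked, and still so for the second after the job is handed in, while the arm keeps its last pose, push and grip.
It also fails if it takes over 45 s, if anything falls off the work surface, if the arm or the gripper's body presses on something with over 40 N, if the wrist force passes 120 N, or if a joint passes its speed limit or range.

## Working session

There is one attempt and no reset: what is moved stays moved. The work goes in short steps, Python scripts to look and compute and a tool call to move; the robot and the scene stay as the last step left them, time stands still between calls to the robot, and variables do not carry over. Pictures are saved under pics/ and viewed, at most 10 in all, crops included, and the job is handed in when it is done.

Besides the shell and the picture viewer there is one more tool, called after "Emit:" as name([rows], argument=value, ...), one row to a line, values as JSON. move_arm: Moves the arm, as the interface text tells. Its arguments: {"type":"object","properties":{"targets":{"type":"array"},"grip_force":{"type":"number"}},"required":["targets"]}

```bash
mkdir -p pics
cat > h.py <<'E'
import numpy as np,cv2
from scipy.spatial.transform import Rotation as R
from bench import r
def K(c):
    f=200/np.tan(np.radians(c["vertical_fov"])/2)
    return f
def ray(c,u,v):
    f=K(c);d=np.array([(u-c["cx"])/f,(v-c["cy"])/f]);s=d.copy()
    for _ in range(20): s=d/(1+c["k1"]*(s@s))
    T=np.array(c["cam_to_world"]);return T[:3,3],T[:3,:3]@np.r_[s,1]
def onz(c,u,v,z):
    o,d=ray(c,u,v);return o+d*(z-o[2])/d[2]
def proj(c,p):
    T=np.array(c["cam_to_world"]);q=T[:3,:3].T@(np.array(p)-T[:3,3]);s=q[:2]/q[2]
    s=s*(1+c["k1"]*(s@s));return s*K(c)+[c["cx"],c["cy"]]
E
python3 - <<'E'
from h import *
import pickle
for n in("scene","side","wrist"):
    c=r.camera(n);cv2.imwrite(f"pics/{n}0.png",c["image"]);pickle.dump(c,open(n+"0.pkl","wb"))
    print(n,c["vertical_fov"],np.round(c["cam_to_world"],3).tolist())
s=r.read_state();print(s["time"],s["ee_pos"],s["eef_rot"],s["ft_force"],s["width"])
E
```

```text
scene 45.21718162403203 [[-0.28, 0.565, -0.776, 1.674], [0.96, 0.17, -0.222, 0.306], [0.007, -0.808, -0.59, 1.016], [0.0, 0.0, 0.0, 1.0]]
side 57.70567938036839 [[0.837, -0.408, 0.365, 0.008], [-0.547, -0.643, 0.536, -0.74], [0.016, -0.648, -0.761, 1.169], [0.0, 0.0, 0.0, 1.0]]
wrist 63.77572808747227 [[0.402, -0.887, -0.226, 0.312], [-0.915, -0.39, -0.098, -0.544], [-0.002, 0.246, -0.969, 0.384], [0.0, 0.0, 0.0, 1.0]]
0.15 [ 0.2511765  -0.57195785  0.18744121] [ 9.78666813e-01  2.05453124e-01 -1.25900953e-04 -5.16004911e-04] [ 0.01206608 -0.02613199  0.18360538] 0.0871744949903556
```

View pics/scene0.png

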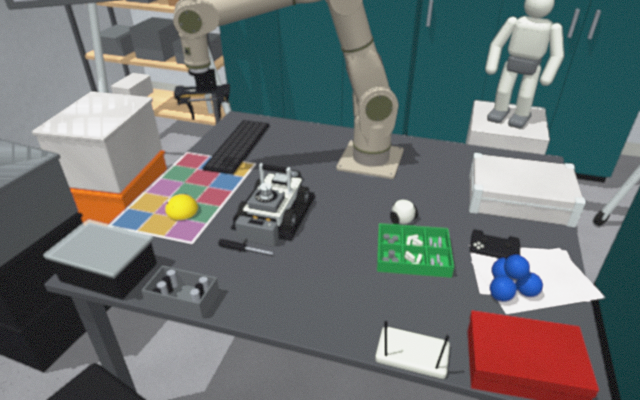

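View pics/side0.png

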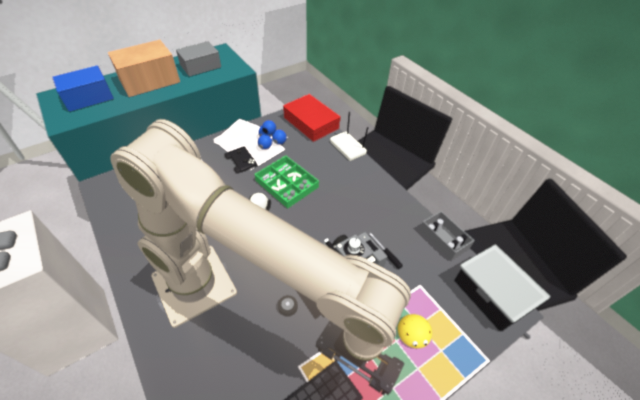

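The scene view shows the rover at about (272,205) with its dial near (267,193) and its handle behind it, near (278,172). The screwdriver is at (245,247). In the side view the arm partly hides the rover, with the dial at (355,243). I'll enlarge both.

Run:
```python
import pickle,cv2,numpy as np
a=pickle.load(open("scene0.pkl","rb"))["image"][150:260,215:325]
b=pickle.load(open("side0.pkl","rb"))["image"][215:295,310:420]
a=cv2.resize(a,None,fx=5,fy=5,interpolation=2);b=cv2.resize(b,(240,175),interpolation=2)
o=np.zeros((550,790,3),np.uint8);o[:,:550]=a;o[:175,550:]=b;cv2.imwrite("pics/c1.png",o)
```

```text
(no output)
```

View pics/c1.png

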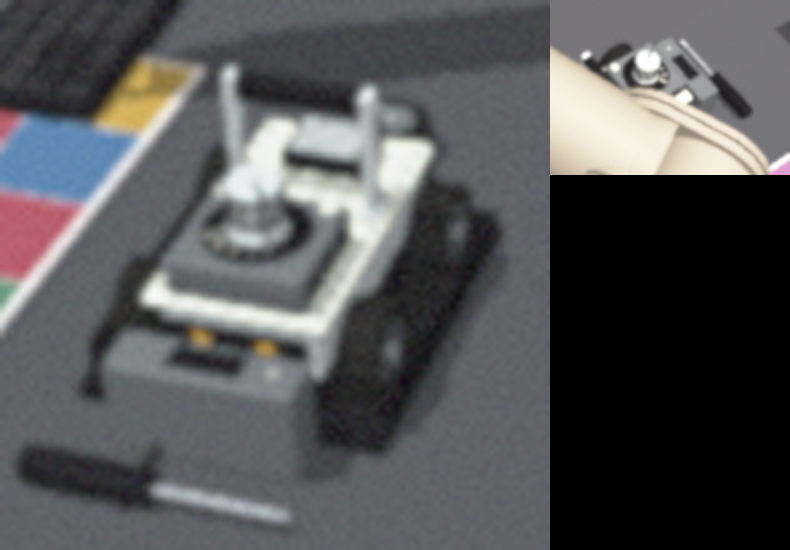

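The crop shows the post tops at scene pixels (261,164.4) and (288.6,168.4), and the dial's top centre at about (265.6,186.5). The rear faces the scene camera.

Run:
```python
from h import *
import pickle
c=pickle.load(open("scene0.pkl","rb"))
a=onz(c,261,164.4,.178);b=onz(c,288.6,168.4,.178);d=onz(c,265.6,186.5,.156)
m=(a+b)/2;print(a,b,m,d,np.linalg.norm(a-b),np.linalg.norm((d-m)[:2]))
v=(d-m)[:2];print("yaw",np.arctan2(v[1],v[0]),"yaw from bar",np.arctan2((b-a)[1],(b-a)[0])-np.pi/2)
sd=pickle.load(open("side0.pkl","rb"));print(proj(sd,d))
s=r.read_state();print(R.from_quat(s["eef_rot"]).as_matrix().round(3))
w=r.camera("wrist");Tw=np.eye(4);Tw[:3,:3]=R.from_quat(s["eef_rot"]).as_matrix();Tw[:3,3]=s["ee_pos"]
print((np.linalg.inv(Tw)@w["cam_to_world"]).round(3))
```

```text
[ 0.42750052 -0.28744994  0.178     ] [ 0.42428919 -0.19152683  0.178     ] [ 0.42589485 -0.23948838  0.178     ] [ 0.51452101 -0.2370366   0.156     ] 0.09597685255445126 0.08866006723214291
yaw 0.02765732175169287 yaw from bar 0.03346574358117915
[354.84751779 240.96106146]
[[ 0.916  0.402 -0.   ]
 [ 0.402 -0.916  0.001]
 [-0.    -0.001 -1.   ]]
[[ 0.    -0.969 -0.246  0.066]
 [ 1.     0.    -0.    -0.001]
 [ 0.    -0.246  0.969 -0.197]
 [ 0.     0.     0.     1.   ]]
```

Emit:
move_arm([
  [[0,0,-3],[0,0,0],100],
  [[0,0,-3],[0,0,0],100],
  [[3.74,-2.02,0],[0,0,0],100],
  [[3.74,-2.02,0],[0,0,0],100],
  [[3.74,-2.02,0],[0,0,0],100],
  [[3.74,-2.02,0],[0,0,0],100],
  [[3.74,-2.02,0],[0,0,0],100],
  [[3.74,-2.02,0],[0,0,0],100],
  [[3.74,-2.02,0],[0,0,0],100],
  [[3.74,-2.02,0],[0,0,0],100],
  [[3.74,-2.02,0],[0,0,0],100],
  [[3.74,-2.02,0],[0,0,0],100],
  [[0,0,0],[0,0,-0.17],100],
  [[0,0,0],[0,0,-0.17],100],
  [[0,0,0],[0,0,-0.17],100],
  [[0,0,0],[0,0,-0.17],100],
  [[0,0,0],[0,0,-0.17],100],
  [[0,0,0],[0,0,-0.17],100],
  [[0,0,0],[0,0,-0.17],100],
  [[0,0,0],[0,0,0],100],
], grip_force=20)

```text
time: 2.7
ee_pos: [0.5124, -0.2369, 0.2479]
eef_rot: [0.696, 0.718, -0.0, -0.0]
ft_force: [0.1, -0.2, 0.1]
width: 0.087
grip_force: 0.0
```

Run:
```python
from h import *
import pickle
c=r.camera("wrist");pickle.dump(c,open("w1.pkl","wb"));cv2.imwrite("pics/w1.png",c["image"])
s=r.read_state();print(s["time"],s["ee_pos"],s["joint_positions"],R.from_quat(s["eef_rot"]).as_matrix().round(3).tolist())
```

```text
2.75 [ 0.51244876 -0.23696774  0.24797896] [ 0.74515141  0.20578504 -0.45853949  1.51077564  0.09126507  1.44638007
  0.31278351] [[-0.029, 1.0, -0.0], [1.0, 0.029, 0.0], [0.0, -0.0, -1.0]]
```

View pics/w1.png

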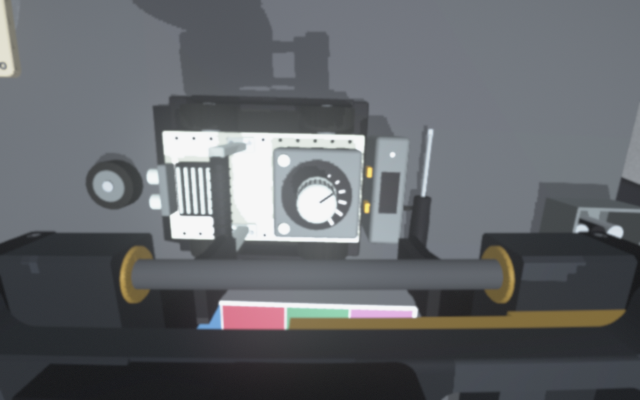

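The wrist view looks down on the rover: dial top near (317,207), handle bar at about x=220 between y=150 and y=245, marks to the right of the dial. I'll enlarge this part.

Run:
```python
from h import *
import pickle
c=pickle.load(open("w1.pkl","rb"));a=c["image"]
a=cv2.resize(a[130:260,200:370],None,fx=4.6,fy=4.6,interpolation=2);cv2.imwrite("pics/c2.png",a)
print(proj(c,[.5145,-.237,.156]),proj(c,[.4259,-.2395,.178]))
```

```text
[319.88820269 202.81391182] [216.81068143 208.29764457]
```

View pics/c2.png

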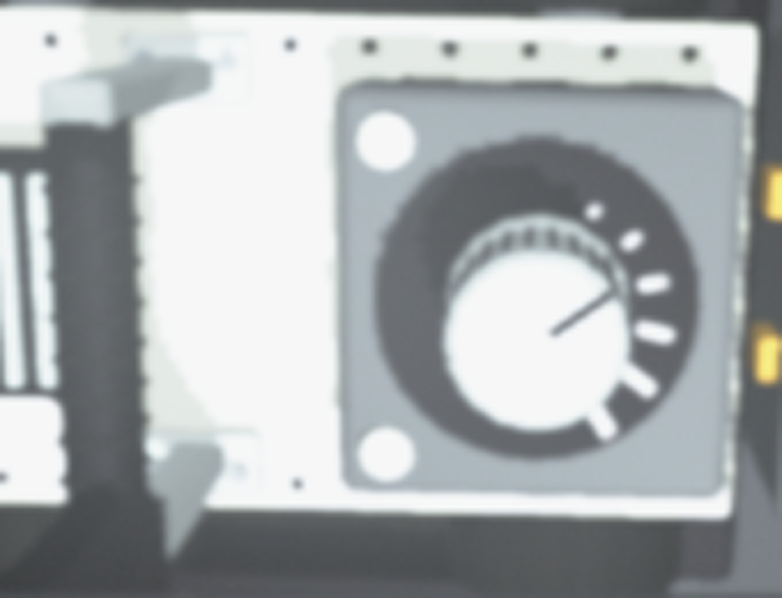

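The line points at mark 1, about 34° above image-right, so the dial must turn +1.26 rad. The dial's top centre is at (317,204) in the full picture.

Run:
```python
from h import *
import pickle
c=pickle.load(open("w1.pkl","rb"))
g=lambda x,y,z:onz(c,200+x/4.6,130+y/4.6,z)
d=g(538,340,.156);print(d)
def yaw(p,q):
    v=q-p;return np.arctan2(v[1],v[0])
zd=.086
print("deck",yaw(g(205,507,zd),g(735,518,zd)),yaw(g(0,10,zd),g(755,28,zd)))
zb=.116
print("brick",yaw(g(345,488,zb),g(720,495,zb)),yaw(g(345,88,zb),g(745,98,zb)), g(386,141,zb),g(386,454,zb))
p=g(80,103,.178);q=g(92,300,.178);print("post",p,q)
l=yaw(g(552,333,.156),g(613,292,.156));print("line",l)
for y in(0,.01,.02,.03):print(y,d[:2]-.084*np.array([np.cos(y),np.sin(y)]))
```

```text
[ 0.51183221 -0.2381284   0.156     ]
deck 0.010520365575601695 0.00746965411903464
brick 0.012531049802028639 0.007622800697410498 [ 0.4771203  -0.20354492  0.116     ] [ 0.47765951 -0.2761128   0.116     ]
post [ 0.4284062  -0.19197558  0.178     ] [ 0.42912559 -0.22793473  0.178     ]
line 0.637167161021583
0 [ 0.42783221 -0.2381284 ]
0.01 [ 0.42783641 -0.23896838]
0.02 [ 0.42784901 -0.23980829]
0.03 [ 0.42787001 -0.24064802]
```

Emit:
move_arm([
  [[-0.1,0,2.4],[0,0,0.02],100],
  [[0,0,3],[0,0,0],100],
  [[0,0,3],[0,0,0],100],
  [[0,0,2.4],[0,0,0],100],
  [[0,0,1.4],[0,0,0],100],
  [[0,0,0],[0,0,0],100],
  [[0,0,0],[0,0,0],40],
  [[0,0,0],[0,0,0],20],
  [[0,0,0],[0,0,0],20],
  [[0,0,0],[0,0,0],20],
  [[0,0,0],[0,0,0],20],
  [[0,0,0],[0,0,0],20],
  [[0,0,0],[0,0,0],20],
], grip_force=20)

```text
time: 4.38
ee_pos: [0.5126, -0.2379, 0.126]
eef_rot: [0.703, 0.712, -0.0, -0.0]
ft_force: [0.0, -0.4, 0.5]
width: 0.0246
grip_force: 0.0
```

Run:
```python
from h import *
c=r.camera("wrist");d=r.camera("side");s=r.read_state()
print(s["width"],s["grip_force"],s["ft_force"],s["torque"])
a=cv2.resize(c["image"][100:300,180:480],(720,480));cv2.imwrite("pics/w2.png",a)
```

```text
0.02034378655041937 0.0 [ 0.55943738 -0.51560987 -0.62659384] [ 0.02363643 -0.09611513 -0.02199077]
```

View pics/w2.png

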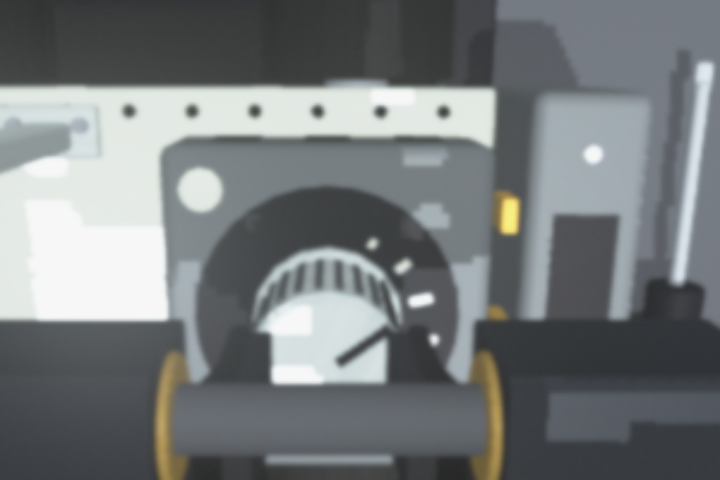

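Run:
```python
from h import *
c=r.camera("wrist");d=r.camera("side");e=r.camera("scene");s=r.read_state()
print(s["width"],s["grip_force"],s["ee_pos"])
def crop(c,p,w,h,f):
    i=c["image"].copy();u,v=proj(c,p).astype(int)
    x=int(np.clip(u-w//2,0,640-w));y=int(np.clip(v-h//2,0,400-h))
    k=cv2.resize(i[y:y+h,x:x+w],None,fx=f,fy=f,interpolation=2)
    for q,col in(([.512,-.238,.156],(0,0,255)),([.512,-.238,.118],(255,0,0)),(s["ee_pos"],(0,255,0))):
        t=(proj(c,q)-[x,y])*f;cv2.circle(k,tuple(int(z) for z in t),3,col,-1)
    return k
p=[.512,-.238,.14]
a=crop(c,p,130,150,3);b=crop(d,p,80,50,5);g=crop(e,p,80,60,5)
o=np.zeros((550,790,3),np.uint8);o[:a.shape[0],:390]=a;o[:250,390:790]=b;o[250:550,390:790]=g
cv2.imwrite("pics/w3.png",o)
```

```text
0.018173892111539844 0.0 [ 0.51257634 -0.23791204  0.12602843]
```

View pics/w3.png

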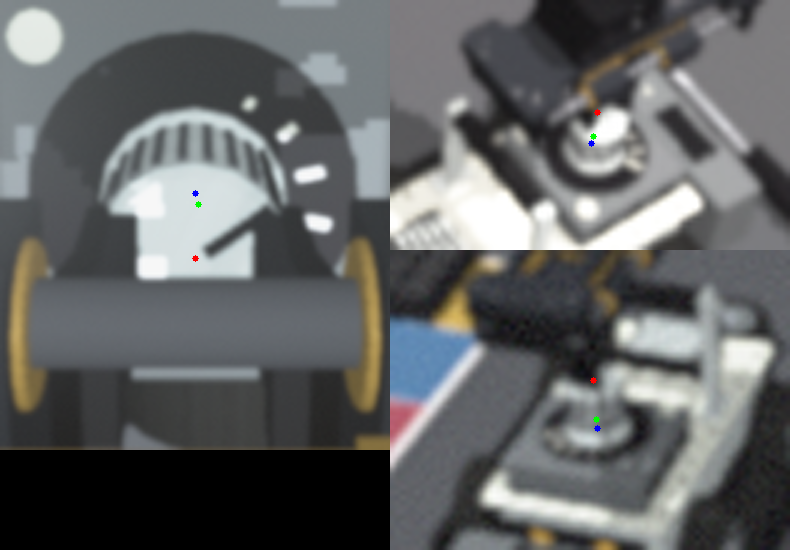

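The fingers have closed to 18 mm with no force, narrower than the dial. Before going on, I'll check where the fingertips really are against the TCP.

Run:
```python
from h import *
import pickle
c0=pickle.load(open("wrist0.pkl","rb"));c1=pickle.load(open("w1.pkl","rb"))
c2=r.camera("wrist");s=r.read_state()
M0=np.array([[.916,.402,0],[.402,-.916,0],[0,0,-1]]);M1=np.array([[-.029,1,0],[1,.029,0],[0,0,-1]])
def mk(c,p,M,w,box,f):
    x,y,W,H=box;k=cv2.convertScaleAbs(cv2.resize(c["image"][y:y+H,x:x+W],None,fx=f,fy=f,interpolation=2),alpha=1.6,beta=25)
    for h,col in((0,(0,0,255)),(-.019,(0,255,0)),(-.04,(255,0,0))):
        for sg in(-1,1):
            t=(proj(c,np.array(p)+M@[0,sg*w/2,h])-[x,y])*f;cv2.circle(k,tuple(int(z) for z in t),3,col,-1)
    return k
a=mk(c0,[.2512,-.572,.1874],M0,.087,(180,180,260,120),1.5)
b=mk(c1,[.51245,-.23697,.24798],M1,.087,(180,180,260,120),1.5)
g=mk(c2,s["ee_pos"],R.from_quat(s["eef_rot"]).as_matrix(),s["width"],(220,130,196,140),4)
o=np.zeros((560,790,3),np.uint8);o[:180,:390]=a;o[180:360,:390]=b;o[:560,390:]=g[:,190:590]
cv2.imwrite("pics/w4.png",o);print(s["width"])
```

```text
0.017683957873362393
```

View pics/w4.png

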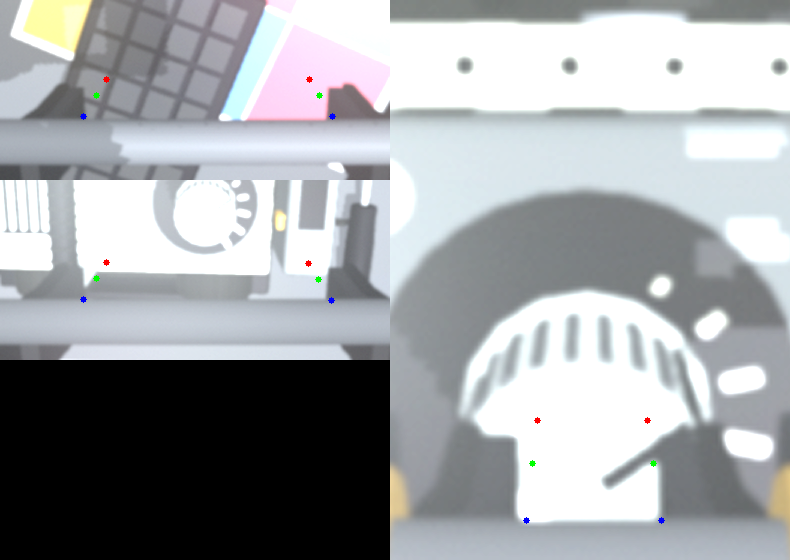

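With the fingers open or closed, the tips show about 36 mm short of the reported TCP: the pad gap matches the blue dots, which mark 40 mm behind it. So the fingers closed above the dial top. I'll open, turn the closing line across the rover so the gripper body stays clear of the handle, and go lower in steps while watching the force.

Emit:
move_arm([
  [[0,0,-0.5],[0,0,0],100],
  [[0,0,-0.5],[0,0,0],100],
  [[0,0,0],[0,0,0.164],100],
  [[0,0,0],[0,0,0.164],100],
  [[0,0,0],[0,0,0.164],100],
  [[0,0,0],[0,0,0.164],100],
  [[0,0,0],[0,0,0.164],100],
  [[0,0,0],[0,0,0.164],100],
  [[0,0,0],[0,0,0.164],100],
  [[0,0,1],[0,0,0],100],
  [[0,0,0.5],[0,0,0],100],
  [[0,0,0.5],[0,0,0],100],
  [[0,0,0],[0,0,0],100],
])

```text
time: 6.3
ee_pos: [0.5123, -0.2378, 0.1155]
eef_rot: [0.976, 0.217, -0.0, -0.0]
ft_force: [-0.4, -0.2, 0.3]
width: 0.0872
grip_force: 0.0
```

Emit:
move_arm([
  [[0,0,0.4],[0,0,0],100],
  [[0,0,0.4],[0,0,0],100],
  [[0,0,0],[0,0,0],100],
])

```text
time: 6.68
ee_pos: [0.5124, -0.2379, 0.1077]
eef_rot: [0.976, 0.216, -0.0, -0.0]
ft_force: [-1.0, 0.3, -0.1]
width: 0.0872
grip_force: 0.0
```

There is no contact at TCP z=0.108, below the brick's top, which confirms the offset. I'll go down the rest and close.

Emit:
move_arm([
  [[0,0,0.4],[0,0,0],100],
  [[0,0,0.4],[0,0,0],100],
  [[0,0,0.4],[0,0,0],100],
  [[0,0,0],[0,0,0],60],
  [[0,0,0],[0,0,0],30],
  [[0,0,0],[0,0,0],30],
  [[0,0,0],[0,0,0],30],
  [[0,0,0],[0,0,0],30],
  [[0,0,0],[0,0,0],30],
  [[0,0,0],[0,0,0],30],
])

```text
time: 7.92
ee_pos: [0.5128, -0.2381, 0.0961]
eef_rot: [0.976, 0.216, 0.0, 0.0]
ft_force: [2.1, -0.4, -0.3]
width: 0.0378
grip_force: 20.0
```

The pads hold the dial at 37.8 mm with 20 N. I'll turn it two clicks and release.

Emit:
move_arm([
  [[0,0,0],[0,0,0.12],30],
  [[0,0,0],[0,0,0.12],30],
  [[0,0,0],[0,0,0.12],30],
  [[0,0,0],[0,0,0.12],30],
  [[0,0,0],[0,0,0.12],30],
  [[0,0,0],[0,0,0.12],30],
  [[0,0,0],[0,0,0.12],30],
  [[0,0,0],[0,0,0],30],
  [[0,0,0],[0,0,0],30],
  [[0,0,0],[0,0,0],70],
  [[0,0,0],[0,0,0],80],
  [[0,0,0],[0,0,0],80],
  [[0,0,0],[0,0,0],80],
  [[0,0,0],[0,0,-0.16],80],
  [[0,0,0],[0,0,-0.16],80],
  [[0,0,0],[0,0,-0.16],80],
  [[0,0,0],[0,0,-0.15],80],
  [[0,0,0],[0,0,0],80],
])

```text
time: 10.18
ee_pos: [0.5126, -0.2379, 0.0961]
eef_rot: [0.994, 0.112, 0.0, -0.0]
ft_force: [0.9, -0.1, -0.1]
width: 0.0695
grip_force: 0.0
```

Run:
```python
from h import *
c=r.camera("wrist");s=r.read_state();print(s["time"],s["ee_pos"],s["width"],s["joint_positions"][6])
cv2.imwrite("pics/w5.png",cv2.resize(c["image"][100:330,160:480],None,fx=2.4,fy=2.4,interpolation=2))
```

```text
10.225 [ 0.5125528  -0.23796027  0.09605294] 0.06965919735304096 -1.0620433264550786
```

View pics/w5.png

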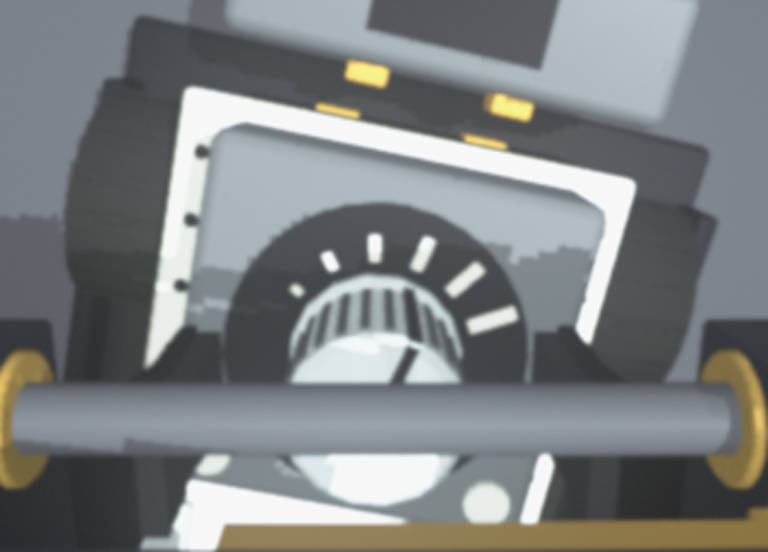

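The line now points at mark 3, about 27° right of up; the rear direction is 12° and mark 3 is 24°. One more click.

Emit:
move_arm([
  [[0,0,0],[0,0,0],30],
  [[0,0,0],[0,0,0],30],
  [[0,0,0],[0,0,0],30],
  [[0,0,0],[0,0,0],30],
  [[0,0,0],[0,0,0],30],
  [[0,0,0],[0,0,0],30],
  [[0,0,0],[0,0,0.11],30],
  [[0,0,0],[0,0,0.11],30],
  [[0,0,0],[0,0,0.11],30],
  [[0,0,0],[0,0,0.1],30],
  [[0,0,0],[0,0,0],30],
  [[0,0,0],[0,0,0],30],
])

```text
time: 11.72
ee_pos: [0.5126, -0.2382, 0.0961]
eef_rot: [0.995, -0.101, 0.0, 0.0]
ft_force: [-0.2, -1.5, -0.7]
width: 0.0373
grip_force: 20.0
```

Emit:
move_arm([
  [[0,0,0],[0,0,0],70],
  [[0,0,0],[0,0,0],80],
  [[0,0,0],[0,0,0],80],
  [[0,0,0],[0,0,0],80],
  [[0,0,-2],[0,0,0],80],
  [[0,0,-4],[0,0,0],80],
  [[0,0,-4],[0,0,0],80],
  [[0,0,0],[0,0,-0.177],80],
  [[0,0,0],[0,0,-0.177],80],
  [[0,0,0],[0,0,-0.177],80],
  [[0,0,0],[0,0,-0.177],80],
  [[0,0,0],[0,0,-0.177],80],
  [[0,0,0],[0,0,-0.177],80],
  [[0,0,0],[0,0,-0.177],80],
  [[0,0,0],[0,0,-0.177],80],
  [[0,0,0],[0,0,-0.177],80],
  [[0,0,0],[0,0,-0.177],80],
  [[0,0,0],[0,0,0],80],
])

```text
time: 13.98
ee_pos: [0.5125, -0.2379, 0.196]
eef_rot: [0.709, 0.705, 0.0, 0.0]
ft_force: [0.6, 0.3, 0.1]
width: 0.0695
grip_force: 0.0
```

Run:
```python
from h import *
import pickle
c=r.camera("wrist");s=r.read_state();print(s["time"],s["ee_pos"],s["width"],R.from_quat(s["eef_rot"]).as_matrix().round(3)[0].tolist())
pickle.dump(c,open("w6.pkl","wb"))
print([proj(c,p).round(1).tolist() for p in([.512,-.238,.156],[.4283,-.2388,.178],[.4283,-.2388,.160])])
k=c["image"][110:300,140:400]
cv2.imwrite("pics/w6.png",cv2.resize(k,None,fx=3,fy=3,interpolation=2))
```

```text
14.025 [ 0.51250982 -0.23799007  0.19604696] 0.06958553940566616 [0.009, 1.0, 0.0]
[[317.2, 218.2], [198.2, 228.5], [206.6, 221.3]]
```

View pics/w6.png

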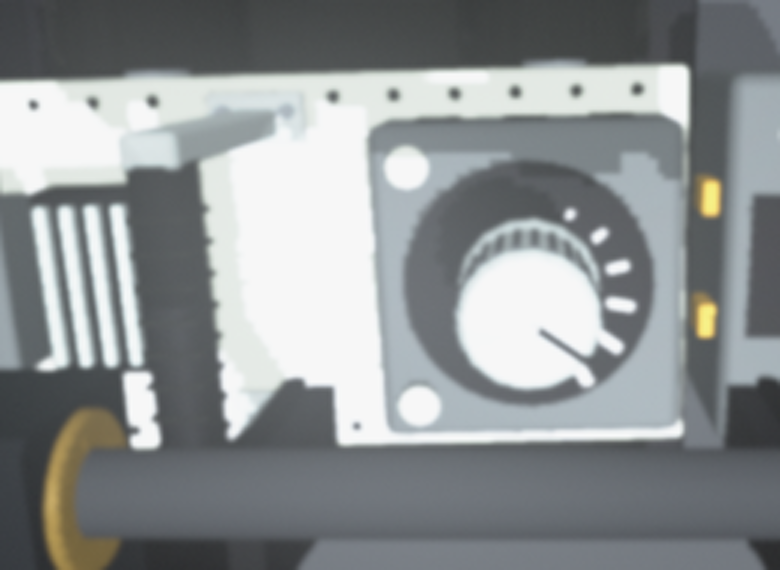

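The line points at mark 4, about 33° below image-right, so the dial is set. The handle bar is where predicted, at x≈198 in the full picture. Next I'll align the yaw, move 84 mm forward over the handle, descend and grip.

Emit:
move_arm([
  [[0,0,0],[0,0,-0.02],80],
  [[0,-2.8,0],[0,0,0],80],
  [[0,-2.8,0],[0,0,0],80],
  [[0,-2.8,0],[0,0,0],80],
  [[0,0,0],[0,0,0],80],
  [[0,0,2],[0,0,0],80],
  [[0,0,2.5],[0,0,0],80],
  [[0,0,2],[0,0,0],80],
  [[0,0,1.5],[0,0,0],80],
  [[0,0,0],[0,0,0],80],
])

```text
time: 15.28
ee_pos: [0.4285, -0.2387, 0.1152]
eef_rot: [0.702, 0.712, -0.0, -0.001]
ft_force: [0.2, -0.3, 0.6]
width: 0.0697
grip_force: 0.0
```

Emit:
move_arm([
  [[0,0,0],[0,0,0],40],
  [[0,0,0],[0,0,0],20],
  [[0,0,0],[0,0,0],5],
  [[0,0,0],[0,0,0],0],
  [[0,0,0],[0,0,0],0],
  [[0,0,0],[0,0,0],0],
  [[0,0,0],[0,0,0],0],
  [[0,0,0],[0,0,0],0],
  [[0,0,0],[0,0,0],0],
  [[0,0,0],[0,0,0],0],
], grip_force=45)

```text
time: 16.52
ee_pos: [0.4285, -0.2392, 0.1159]
eef_rot: [0.702, 0.712, -0.0, -0.0]
ft_force: [0.1, 0.6, -2.4]
width: 0.0134
grip_force: 45.0
```

The bar is held at 13.4 mm with 45 N. Now I'll lift 10.5 cm slowly and hold.

Emit:
move_arm([
  [[0,0,-0.3],[0,0,0],0],
  [[0,0,-0.6],[0,0,0],0],
  [[0,0,-0.8],[0,0,0],0],
  [[0,0,-0.8],[0,0,0],0],
  [[0,0,-0.8],[0,0,0],0],
  [[0,0,-0.8],[0,0,0],0],
  [[0,0,-0.8],[0,0,0],0],
  [[0,0,-0.8],[0,0,0],0],
  [[0,0,-0.8],[0,0,0],0],
  [[0,0,-0.8],[0,0,0],0],
  [[0,0,-0.8],[0,0,0],0],
  [[0,0,-0.8],[0,0,0],0],
  [[0,0,-0.8],[0,0,0],0],
  [[0,0,-0.5],[0,0,0],0],
  [[0,0,-0.3],[0,0,0],0],
  [[0,0,0],[0,0,0],0],
])

```text
time: 18.52
ee_pos: [0.4286, -0.2392, 0.2211]
eef_rot: [0.702, 0.712, -0.0, 0.0]
ft_force: [0.7, -0.3, -4.6]
width: 0.0135
grip_force: 45.0
```

Run:
```python
from h import *
import pickle
c=r.camera("wrist");e=r.camera("scene");s=r.read_state();print(s["time"],s["ee_pos"],s["ft_force"],s["torque"],s["width"],s["joint_vel"].round(3) if hasattr(s["joint_vel"],"round") else s["joint_vel"])
pickle.dump((c,e),open("lift.pkl","wb"))
# levelness: pre-lift scene crop vs lifted, brick features
e0=pickle.load(open("scene0.pkl","rb"))
p0=np.array([.512,-.238,.14]);dz=s["ee_pos"][2]-.116
u0=proj(e0,p0);u1=proj(e,p0+[0,0,dz]);print("pred shift",u1-u0)
g0=cv2.cvtColor(e0["image"],6);g1=cv2.cvtColor(e["image"],6)
for n,q in(("brick",[.51,-.238,.116]),("deck L",[.50,-.19,.09]),("rear wheel R",[.51,-.155,.05]),("dial",[.512,-.238,.14])):
    q=np.array(q);a=proj(e0,q);b=proj(e,q+[0,0,dz]);x,y=a.astype(int);t=g0[y-9:y+10,x-10:x+11]
    X,Y=b.astype(int);W=g1[Y-25:Y+26,X-26:X+27]
    m=cv2.matchTemplate(W,t,cv2.TM_CCOEFF_NORMED);_,v,_,l=cv2.minMaxLoc(m)
    print(n,"off from predicted",l[0]-16,l[1]-16,round(v,2))
```

```text
18.625 [ 0.42845145 -0.23913838  0.22081661] [-0.05353549  0.02376202 -6.22035218] [ 0.01335898 -0.06517028  0.00721273] 0.013565891298571543 [ 0.001  0.002 -0.002  0.001 -0.    -0.001 -0.   ]
pred shift [ -2.43783555 -28.08415323]
brick off from predicted 0 -1 0.95
deck L off from predicted 1 0 0.95
rear wheel R off from predicted -1 0 0.93
dial off from predicted 0 1 0.92
```

The rover is up 10.5 cm; its features match a level lift to within a pixel, and the arm is still. Now I'll hold.

Emit:
move_arm([
  [[0,0,0],[0,0,0],0],
  [[0,0,0],[0,0,0],0],
  [[0,0,0],[0,0,0],0],
  [[0,0,0],[0,0,0],0],
  [[0,0,0],[0,0,0],0],
  [[0,0,0],[0,0,0],0],
  [[0,0,0],[0,0,0],0],
  [[0,0,0],[0,0,0],0],
  [[0,0,0],[0,0,0],0],
  [[0,0,0],[0,0,0],0],
  [[0,0,0],[0,0,0],0],
  [[0,0,0],[0,0,0],0],
  [[0,0,0],[0,0,0],0],
  [[0,0,0],[0,0,0],0],
  [[0,0,0],[0,0,0],0],
  [[0,0,0],[0,0,0],0],
])

```text
time: 20.62
ee_pos: [0.4286, -0.2392, 0.2211]
eef_rot: [0.702, 0.712, -0.0, 0.0]
ft_force: [-0.1, -0.8, -5.6]
width: 0.0134
grip_force: 45.0
```

Emit:
move_arm([
  [[0,0,0],[0,0,0],0],
  [[0,0,0],[0,0,0],0],
  [[0,0,0],[0,0,0],0],
  [[0,0,0],[0,0,0],0],
  [[0,0,0],[0,0,0],0],
  [[0,0,0],[0,0,0],0],
  [[0,0,0],[0,0,0],0],
  [[0,0,0],[0,0,0],0],
  [[0,0,0],[0,0,0],0],
  [[0,0,0],[0,0,0],0],
  [[0,0,0],[0,0,0],0],
  [[0,0,0],[0,0,0],0],
  [[0,0,0],[0,0,0],0],
  [[0,0,0],[0,0,0],0],
  [[0,0,0],[0,0,0],0],
  [[0,0,0],[0,0,0],0],
])

```text
time: 22.62
ee_pos: [0.4286, -0.2392, 0.2211]
eef_rot: [0.702, 0.712, 0.0, 0.0]
ft_force: [-0.5, -0.0, -5.8]
width: 0.0138
grip_force: 45.0
```

Run:
```python
from h import *
import pickle
c,e=pickle.load(open("lift.pkl","rb"));d=r.camera("wrist");s=r.read_state()
print(s["time"],s["ee_pos"],s["width"],s["grip_force"],"drift",cv2.phaseCorrelate(np.float64(cv2.cvtColor(c["image"],6)),np.float64(cv2.cvtColor(d["image"],6))))
print(r.close_job())
```

```text
22.675 [ 0.42857625 -0.2391652   0.22105234] 0.013284444286042588 45.00006264075637 drift ((0.024825368487256583, 0.015013177175376313), 0.9667540162561715)
the job is handed in; nothing more can be done
None
```

I turned the dial to 4 in the dock, lifted the rover 10.5 cm straight up by its handle, held it still and level to within what the camera could show for 4 s, and handed the job in at 22.7 s with the arm still holding it.

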